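Unfold the crank of a slide press and clamp a slide

TASK

The small screw press on the bench holds a freshly mounted microscope slide on its table, and the grip of its crank is still folded flat for storage. Unfold the grip until it snaps upright into its working position, and only then crank clockwise (seen from above) to bring the foot down and clamp the slide with about 100 N, which you feel as the crank running about 4 N heavier at the grip than it ran free; do not overtighten, or the cover glass cracks. Leave the slide clamped and the grip standing, and let go; do not disturb the things beside the press.

Things in the scene. Friction and masses are not known exactly. Their poses are not given: they have to be found in the camera images.
- crank_axis (a point): point on the vertical axis of the crank, 184 mm above the bench. The press is fixed to the bench: a grey base 130 x 176 mm, two steel columns 124 mm apart along its y, a grey bridge across their tops (upper face 154 mm above the bench) and on it the crank, a flat steel arm (17 mm wide, upper face 172 mm above the bench) turning about this axis
- grip_hinge (a point): centre of the fold hinge of the crank's grip, at the outer end of the crank arm, 60 mm from the crank axis, 184 mm above the bench; the two fork cheeks of the hinge are 21 mm wide overall and end 8 mm above it
- grip_end (a point): free end, on its axis, of the black cylindrical grip (20 mm diameter, a sleeve that revolves freely on its pin from 16 to 76 mm from the fold hinge); 76 mm from the hinge. Folded, the grip lies level along the arm (2 mm above it), pointing from the hinge back over the crank axis; unfolded, it stands vertically over the hinge, this end on top, 260 mm above the bench
- grip (a joint): fold angle: 0 folded flat, 1.571 upright against a stop. A sprung cam holds it at both ends of the swing: it resists with about 0.2 N m in the first half and past the middle snaps on to the other end by itself; backwards likewise, so a steady pull of about 3 N at the end of the standing grip toward the crank axis folds it again
- crank (a joint): turning angle of the crank, growing clockwise seen from above; starts between 0 and 3. Each turn clockwise lowers the foot 16 mm (2.55 mm per rad). The friction of the spindle, about 0.36 N m, is some 6 N at the grip; it also keeps the foot where it is left. 100 N at the foot adds about 0.25 N m, which is 4 N at the grip
- foot_face (a point): centre of the rubber underside (31 x 45 mm) of the pressing foot, under the crosshead that slides on the two columns. Below it lies the slide (26 x 76 mm) on its sprung table, at a height set differently each time: its upper face is 43 to 47 mm above the bench. The springs under it are stiff: from first touch, about half a radian of the crank makes the whole 100 N
- foot: crosshead with the pressing foot; slides down with the crank. Origin on the axis of the press, 65 mm below the foot's underside
- objective_can: bystander: white canister with a black lid, 36 mm diameter, 54 mm high, standing at the left of the press; origin at the centre of its underside
- spare_eyepiece: bystander: black microscope eyepiece, 34 mm diameter, 44 mm high, at the left of the press; origin at the centre of its underside
- coverslips_2: bystander: small paper box of cover glasses, 28 x 64 x 15 mm, behind the press; origin at the centre of its underside
- forceps: bystander: steel forceps, 125 mm long, lying at the right of the press; origin at the centre of its underside

How it is judged (in metres and radians):
On the way, in this order (a step that is already met when the one before it is completed fails the run):
1. the grip has snapped upright (value of joint grip above 1.45 rad), for 0.2 s.
2. with the grip standing, the foot has been cranked down and bears on the slide with more than 65 N (value of joint grip above 1.4 rad and contact force between foot and anything else above 65 N), for 0.2 s.
At the end, for the whole second after the job is handed in: the foot rests on the slide with 65 to 135 N, at rest, and the grip stands upright (fold angle above 1.45) (contact force between foot and anything else between 65 and 135 N and value of joint grip above 1.45 rad and linear speed of foot below 0.005 m/s); the robot touches nothing.
It fails at once if the foot presses on the slide with more than 165 N (the cover glass cracks) (contact force between foot and anything else above 165 N).
It fails at once if the crank is turned so that the foot moves more than 6 mm while the grip is not standing (value of joint grip below 1.2 rad and distance of foot_face from where it was at the start of the episode above 0.006 m).
It fails at once if a thing beside the press is moved more than 20 mm (distance of any of objective_can, spare_eyepiece, coverslips_2, forceps from where it was at the start of the episode above 0.02 m).
It also fails if it takes over 67 s, if anything falls off the work surface, if the arm or the gripper's body presses on something with over 40 N, if the wrist force passes 120 N, or if a joint passes its speed limit or range.

ROBOT

A 6-joint arm with a two-finger parallel gripper is mounted at the origin on a cart in front of the work surface, level with it; the furniture and walls round the work are solid. World frame = base frame: x ahead of the robot, y to its left, z up, the work surface at z = 0. Lengths are in m, angles in degrees, forces in N, time in s.
With the tool pointing down it reaches from about 0.4 to 0.825 m from the base axis. Payload 7 kg.
Tool frame: the origin (TCP) lies midway between the tips of the shut fingers; the grasp point (between the pads) lies 19 mm behind it (r.grip_point_offset is the z of the grasp point in the tool frame, in m); z points along the fingers, y is the line along which they close (so a half turn about z gives the same grasp; the last joint's range is limited). The gripper opens to 88 mm and grips with 3 to 60 N. Pads are 19 mm wide; open, the fingers measure 130 mm over their backs; the gripper's body (78 mm by 193 mm) begins 47 mm behind the grasp point.
Start: joints at [88.413, 20.546, 0.682, 0, -70.136, -16.507], TCP at [0.21, 0.642, 0.2] pointing down, gripper open.
Joint ranges: [-176.03, 176.03], [-82.01, 121.73], [-58.28, 71.71], [-173.87, 95.51], [-174.79, -0.11], [-173.66, 173.66]. Speed limits (degrees/s): [136.94, 136.94, 172.46, 180, 180, 180].

INTERFACE

Orientations are given as [roll, pitch, yaw] about the fixed x, y, z axes, in that order (R = Rz(yaw) Ry(pitch) Rx(roll)).
In Python, from plant import r, viewer, recognise, outline_of, pinpoint gives the robot as it stands.
- The arm moves only by the tool move_arm, never from a script. Its argument "targets" is a list of rows, each a list of 2 entries, a list of its own where there are three numbers: the shift along the tool's x, y, z in cm, then the turn, a rotation vector about the tool's x, y, z in rad. A call has 1 to 5 rows; each row is the pose to reach, as a shift and turn from the pose commanded when the call began, along the tool's axes at that moment; what a row does not reach only later rows make up. A row lasts 1/8 s, in which the tool goes at most 62.5 mm and 10.7 degrees, less where a joint would pass 70% of its speed; a pose out of reach is approached as far as the arm can. A call with a gripper value outside its range is refused whole. "jaw" is the finger opening in cm, from 0 to 8.76, set as the call begins (left out, the last holds). The fingers move at their own pace and stop on an object; "squeeze" is the grip in N (left out, the last holds). Time passes only in rows, so rows that repeat a pose let the fingers close. It gives the time, the measured TCP pose, the force, the opening and the grip force at its end, in the units of the state.
- r.get_state(): the state, without advancing time (a new reading comes with each control period).
- viewer.capture(name): name is "scene" or "side" or "wrist"; returns a dict with "image" (420x560x3 uint8, blue, green, red), "intrinsics" (3x3 intrinsics, pixels), "camera_from_world" (4x4, takes a point from world to camera coordinates). Camera axes: x right, y up, looking along -z (the intrinsics and any distortion apply to the point x, -y, -z); pixel columns grow to the right and rows downward; lengths in m; the calibration is good to about 2 mm. A picture is of the moment at which its call begins. There is no depth.
- r.close_job(): hands the job in; it is judged then, once.
Trained networks look in the newest picture that a camera, given by its name, has taken for a name from the list of things; names that differ only in an ending like _2 or _b are one class to them, and where a whole thing is asked for, a point or a joint stands for the part that bears it (a point fixed in the world has none). Each returns a list of dicts, best first, with "score" (0 to 1); they miss things now and then, are a little off and sometimes report something else, mostly with a low value. They report only what shows in the picture. A call takes as long as a camera call.
- recognise(label, camera): "box" ([left, top, right, bottom] in pixels, round what is visible of it).
- outline_of(label, camera): "mask" (420x560 bool, what is visible of it) and "box" ([left, top, right, bottom] in pixels, round what is visible of it).
- pinpoint(label, camera): "location" ([row, column] in pixels: a listed point, or the origin of a listed thing).
The state is a dict: "time_s": time; "joints": joint angles; "qd": joint speeds; "joint_torque": joint torques, N m; "tcp_pos": TCP position; "eef_rot": TCP orientation; "contact_force": force on the tool from outside, world axes, zero at the start; "moment": the same for the moment, N m; "gripper_width": finger opening in m; "gripper_force": force on a finger pad.
Only numpy, scipy, OpenCV 4.12 (cv2) and the standard library are available. Lean on these libraries where they do the work, as an engineer would, in place of code of your own. Each camera call takes 0.05 s, during which the arm holds its last target. There are 200 camera calls.

## Working session

There is one attempt and no reset: what is moved stays moved. The work goes in short steps, Python scripts to look and compute and a tool call to move; the robot and the scene stay as the last step left them, time stands still between calls to the robot, and variables do not carry over. Pictures are saved under pics/ and viewed, at most 10 in all, crops included, and the job is handed in when it is done.

Besides the shell and the picture viewer there is one more tool, called after ">>>" by a JSON object that holds its "method" and its "body". move_arm: Moves the arm, as the interface text tells. Its arguments: {"type":"object","properties":{"targets":{"type":"array","items":{"type":"array"}},"jaw":{"type":"number"},"squeeze":{"type":"number"}},"required":["targets"]}

```bash
ls; mkdir -p pics
cat > h.py <<'E'
import numpy as np, cv2
from plant import r, viewer, recognise, outline_of, pinpoint
def ray(c,px):
    K=np.array(c["intrinsics"]);T=np.array(c["camera_from_world"])
    d=np.linalg.inv(K)@[px[1],px[0],1.]; d=np.array([d[0],-d[1],-d[2]])
    R=T[:3,:3]; return -R.T@T[:3,3], R.T@d
def atz(c,px,z):
    o,d=ray(c,px); return o+d*(z-o[2])/d[2]
def tri(L):
    A=0;b=0
    for o,d in L:
        d=d/np.linalg.norm(d);P=np.eye(3)-np.outer(d,d);A=A+P;b=b+P@o
    return np.linalg.solve(A,b)
E
python3 - <<'E'
from h import *
np.set_printoptions(precision=4,suppress=True)
ims={}
for n in ["scene","side","wrist"]:
    c=viewer.capture(n); cv2.imwrite(f"pics/{n}0.png",c["image"]);ims[n]=c
    print(n, ray(c,(210,280)))
Z=dict(crank_axis=.184,grip_hinge=.184,grip_end=.184,foot_face=.08,objective_can=0,spare_eyepiece=0,coverslips_2=0,forceps=0)
for l,z in Z.items():
    R=[]
    for n,c in ims.items():
        p=pinpoint(l,n)
        if p: print(l,n,round(p[0]["score"],2),p[0]["location"],atz(c,p[0]["location"],z)); R+= [ray(c,p[0]["location"])]
    if len(R)>1: print("   tri",tri(R))
s=r.get_state();print({k:s[k] for k in s})
print(r.grip_point_offset)
E
```

```text
pics
scene (array([ 0.1797, -0.4692,  0.6053]), array([ 0.5004,  0.6696, -0.5492]))
side (array([0.6029, 0.8117, 0.7303]), array([-0.0186, -0.7676, -0.6406]))
wrist (array([0.2777, 0.6199, 0.3851]), array([-0.2567,  0.0822, -0.963 ]))
crank_axis scene 0.83 [204.8, 231.5] [0.5038 0.1034 0.184 ]
crank_axis side 0.67 [190.5, 319.3] [0.5114 0.0987 0.184 ]
   tri [0.5079 0.1025 0.1848]
grip_hinge scene 0.85 [213.6, 268.5] [0.5412 0.0462 0.184 ]
grip_hinge side 0.63 [174.5, 299.0] [0.5479 0.0466 0.184 ]
   tri [0.5454 0.0477 0.1831]
grip_end scene 0.64 [203.5, 226.2] [0.4984 0.112  0.184 ]
grip_end side 0.59 [193.7, 325.1] [0.5011 0.1086 0.184 ]
   tri [0.4997 0.1108 0.1849]
foot_face scene 0.82 [257.2, 237.9] [0.5036 0.0872 0.08  ]
foot_face side 0.63 [236.4, 319.6] [0.505  0.1154 0.08  ]
   tri [0.5067 0.1003 0.068 ]
objective_can scene 0.79 [248.4, 206.7] [0.513  0.2343 0.    ]
objective_can side 0.83 [307.2, 319.2] [0.5092 0.2306 0.    ]
   tri [0.5106 0.2319 0.0023]
spare_eyepiece scene 0.54 [267.3, 180.5] [0.4399 0.209  0.    ]
spare_eyepiece side 0.76 [299.0, 358.3] [0.4302 0.2104 0
[... 153 characters left out ...]
.    ]
   tri [0.5912 0.1303 0.0034]
forceps scene 0.82 [312.9, 279.9] [ 0.5333 -0.0052  0.    ]
forceps side 0.59 [225.4, 299.9] [ 0.536  -0.0076  0.    ]
   tri [ 0.5347 -0.0059  0.0006]
{'time_s': 1.35, 'joints': array([ 88.4139,  20.5454,   0.6812,  -0.0019, -70.1342, -16.5065]), 'qd': array([-0.0165, -0.0073, -0.0032, -0.045 , -0.0465,  0.1115]), 'joint_torque': array([  0.0023, -58.2381,  29.3311,   7.0024,   0.0126,  -0.    ]), 'tcp_pos': array([0.2096, 0.6416, 0.1999]), 'eef_rot': array([-179.999 ,    0.0022,  -18.0932]), 'contact_force': array([-0.0229,  0.6363, -0.1843]), 'moment': array([-0.0249,  0.0652,  0.0137]), 'gripper_force': 0.0, 'gripper_width': 0.087559970823555}
-0.0188
```

View pics/scene0.png

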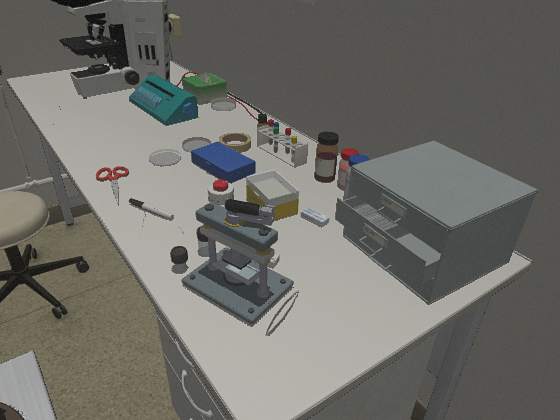

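View pics/side0.png

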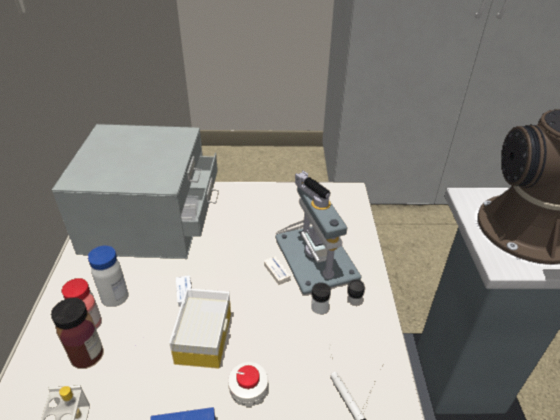

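Run:
```python
from h import *
np.set_printoptions(precision=4,suppress=True)
c=viewer.capture("scene");s=viewer.capture("side")
print("cab top corner",tri([ray(c,(176,345)),ray(s,(196,195))]), "front foot",atz(c,(290,430),0),"near top",tri([ray(c,(240,432)),ray(s,(130,203))]))
for n,cc in (("scene",c),("side",s)):
    o=outline_of("grip",n)[0]; print(o["score"],o["box"],o["mask"].sum())
    ys,xs=np.nonzero(o["mask"])
    P=np.array([atz(cc,p,.184)[:2] for p in zip(ys,xs)]);m=P.mean(0);u,v=np.linalg.eigh(np.cov((P-m).T))
    print(m,np.sqrt(u),np.degrees(np.arctan2(v[1,1],v[0,1])))
    p=pinpoint("foot_face",n);print(p[0])
st=r.get_state();print(st["time_s"])
```

```text
cab top corner [0.7529 0.0918 0.167 ] front foot [ 0.808  -0.1187  0.    ] near top [ 0.7519 -0.1376  0.1659]
0.76 [224.7, 199.2, 274.9, 217.4] 521
[0.5184 0.0846] [0.0106 0.0216] 128.58400864601754
{'location': [259.8, 237.7], 'score': 0.63}
0.53 [297.8, 172.8, 329.7, 199.3] 363
[0.5188 0.0847] [0.0078 0.0237] 123.36643761258419
{'location': [236.5, 320.4], 'score': 0.73}
1.65
```

>>> {"method": "move_arm", "body": {"targets": [[[2,4,-8],[0,0,0.16]],[[5,10,-8],[0,0,0.32]],[[8,16,-8],[0,0,0.48]],[[12,20,-8],[0,0,0.6]],[[16,24,-8],[0,0,0.65]]]}}

```text
time_s: 2.28
tcp_pos: [0.2816, 0.3742, 0.2804]
eef_rot: [-179.9, 0.1, -55.4]
contact_force: [1.0, 0.1, 1.1]
gripper_width: 0.0878
gripper_force: 0.0
```

>>> {"method": "move_arm", "body": {"targets": [[[6,-0.5,0],[0,0,0]],[[12,-1,0],[0,0,0]],[[18,-1.5,0],[0,0,0]],[[24,-2,0],[0,0,0]],[[30,-2.5,0],[0,0,0]]]}}

```text
time_s: 2.9
tcp_pos: [0.4736, 0.1418, 0.2803]
eef_rot: [-179.9, 0.0, -55.3]
contact_force: [1.2, 1.2, -0.2]
gripper_width: 0.0874
gripper_force: 0.0
```

>>> {"method": "move_arm", "body": {"targets": [[[3,-0.4,0],[0,0,0]],[[5.4,-0.6,0],[0,0,0]],[[5.4,-0.6,0],[0,0,0]],[[5.4,-0.6,0],[0,0,0]]]}}

```text
time_s: 3.4
tcp_pos: [0.508, 0.1026, 0.2798]
eef_rot: [-180.0, 0.0, -55.4]
contact_force: [-0.1, 0.6, 0.0]
gripper_width: 0.0875
gripper_force: 0.0
```

Run:
```python
from h import *
np.set_printoptions(precision=4,suppress=True)
c=viewer.capture("wrist");cv2.imwrite("pics/w1.png",c["image"])
for l in ["crank_axis","grip_hinge","grip_end"]:
    p=pinpoint(l,"wrist")
    if p: print(l,p[0],atz(c,p[0]["location"],.184))
o=outline_of("grip","wrist")[0]; print(o["score"],o["box"])
ys,xs=np.nonzero(o["mask"])
P=np.array([atz(c,p,.184)[:2] for p in zip(ys,xs)]);m=P.mean(0);u,v=np.linalg.eigh(np.cov((P-m).T))
print(m,np.sqrt(u),np.degrees(np.arctan2(v[1,1],v[0,1])))
s=r.get_state();print(s["time_s"],s["tcp_pos"],s["eef_rot"],s["contact_force"],s["joints"])
```

```text
crank_axis {'location': [205.0, 284.5], 'score': 0.56} [0.5031 0.1024 0.184 ]
grip_hinge {'location': [135.5, 277.4], 'score': 0.72} [0.5453 0.053  0.184 ]
grip_end {'location': [217.8, 282.1], 'score': 0.87} [0.4977 0.1142 0.184 ]
0.79 [269.9, 131.7, 294.6, 223.5]
[0.5198 0.084 ] [0.0057 0.0229] 128.65977753861094
3.65 [0.5079 0.1031 0.28  ] [-179.9752    0.0032  -55.2719] [-0.9343  1.0608 -0.1245] [ 33.1913   3.0618 -11.2756  -0.004  -75.6379   1.5377]
```

View pics/w1.png

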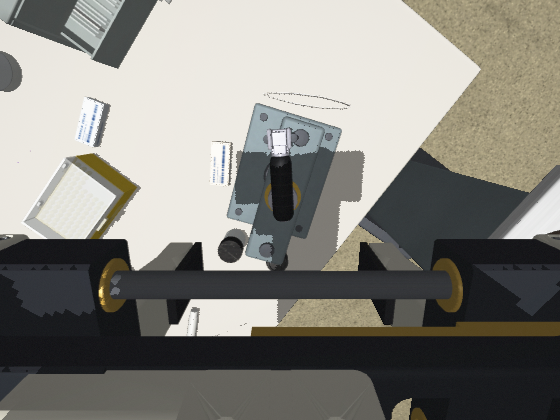

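>>> {"method": "move_arm", "body": {"targets": [[[1,0.2,3],[0,0,-0.03]],[[1,0.2,6],[0,0,-0.03]],[[1,0.2,8.5],[0,0,-0.03]],[[1,0.2,10],[0,0,-0.03]],[[1,0.2,10.5],[0,0,-0.03]]], "jaw": 5}}

```text
time_s: 4.28
tcp_pos: [0.5121, 0.0933, 0.1743]
eef_rot: [180.0, -0.0, -53.6]
contact_force: [-0.1, 0.5, 1.1]
gripper_width: 0.0507
gripper_force: 0.0
```

>>> {"method": "move_arm", "body": {"targets": [[[0,0,0],[0,0,0]],[[0,0,0],[0,0,0]],[[0,0,0],[0,0,0]],[[0,0,0],[0,0,0]]], "jaw": 1, "squeeze": 10}}

```text
time_s: 4.78
tcp_pos: [0.5124, 0.0932, 0.1752]
eef_rot: [-180.0, -0.0, -53.6]
contact_force: [0.2, 0.4, 0.6]
gripper_width: 0.0156
gripper_force: 0.0
```

Run:
```python
from h import *
np.set_printoptions(precision=4,suppress=True)
a=[viewer.capture(n)["image"] for n in ("wrist","scene","side")]
b=[cv2.resize(a[0][100:400,130:430],(400,400)),cv2.resize(a[1][140:260,180:300],(400,400))]
cv2.imwrite("pics/c1.png",np.hstack(b))
s=r.get_state();print(s["time_s"],s["gripper_width"],s["gripper_force"],s["contact_force"])
```

```text
4.925 0.010486514523255233 0.0 [-0.5487  0.1559  0.1676]
```

View pics/c1.png

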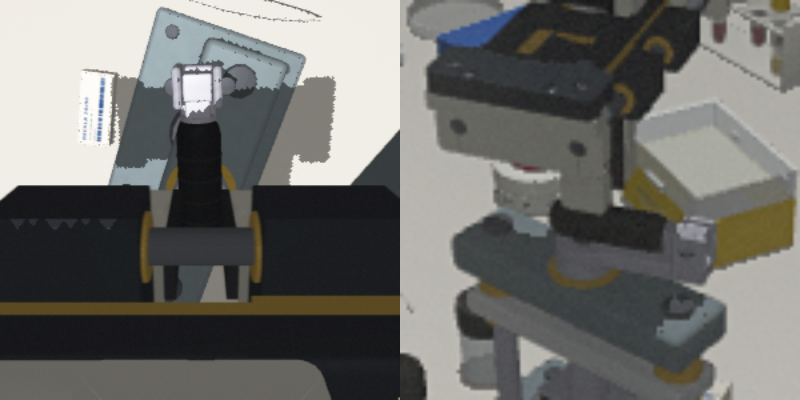

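```bash
cat >> h.py <<'E'
def proj(c,P):
    T=np.array(c["camera_from_world"]);q=T[:3,:3]@np.array(P)+T[:3,3];q=np.array(c["intrinsics"])@[q[0],-q[1],-q[2]];return (q[:2]/q[2])[::-1]
E
python3 - <<'E'
from h import *
np.set_printoptions(precision=4,suppress=True)
p=r.get_state()["tcp_pos"]
for n in ("scene","side"):
    c=viewer.capture(n)
    print(n,proj(c,p),proj(c,p+[0,0,.0188]),[ (l,[ (q["location"],round(q["score"],2)) for q in pinpoint(l,n)[:1]]) for l in ("grip_end","grip_hinge")])
    if n=="side": im=c["image"]; y,x=map(int,proj(c,p)); cv2.imwrite("pics/c2.png",cv2.resize(im[y-60:y+60,x-60:x+60],(480,480)))
print(r.get_state()["tcp_pos"])
E
```

```text
scene [210.5161 238.9988] [201.2315 238.7271] [('grip_end', [([206.5, 227.3], 0.96)]), ('grip_hinge', [([214.0, 268.5], 0.67)])]
side [192.4928 318.2964] [184.6759 318.9515] [('grip_end', [([195.6, 327.6], 0.72)]), ('grip_hinge', [([175.9, 303.3], 0.76)])]
[0.5123 0.0931 0.1748]
```

View pics/c2.png

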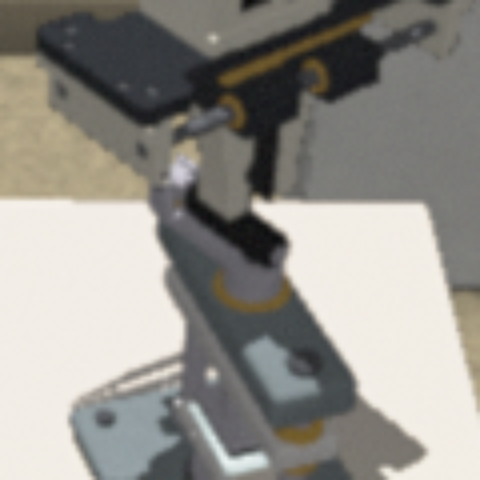

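Run:
```python
from h import *
s=r.get_state();p=s["tcp_pos"];y=np.radians(-53.6);j=np.array([np.sin(y),-np.cos(y),0])*s["gripper_width"]/2
out=[]
for n,w in (("wrist",100),("scene",40),("side",40)):
    c=viewer.capture(n);im=c["image"].copy();q=proj(c,p);print(n,q)
    y0,x0=int(q[0])-w,int(q[1])-w;y0=max(y0,0)
    y0=min(y0,420-2*w)
    k=390/(2*w);cr=cv2.resize(im[y0:y0+2*w,x0:x0+2*w],(390,390),interpolation=cv2.INTER_CUBIC)
    for P,col in ((p+j,(0,0,255)),(p-j,(0,255,0)),(p+j+[0,0,.0188],(255,0,255)),(p-j+[0,0,.0188],(255,255,0))):
        a=proj(c,P);cv2.circle(cr,(int((a[1]-x0)*k),int((a[0]-y0)*k)),4,col,1)
    out.append(cr)
cv2.imwrite("pics/c3.png",np.vstack([np.hstack(out[:2])]));cv2.imwrite("pics/c4.png",out[2])
b=cv2.resize(np.hstack(out),(798,266));cv2.imwrite("pics/c5.png",b)
print(s["gripper_width"],s["gripper_force"],s["time_s"])
```

```text
wrist [238.46984791 280.27035551]
scene [210.570333   238.99748583]
side [192.53630271 318.29618683]
0.00999004876795145 0.0 5.225
```

View pics/c5.png

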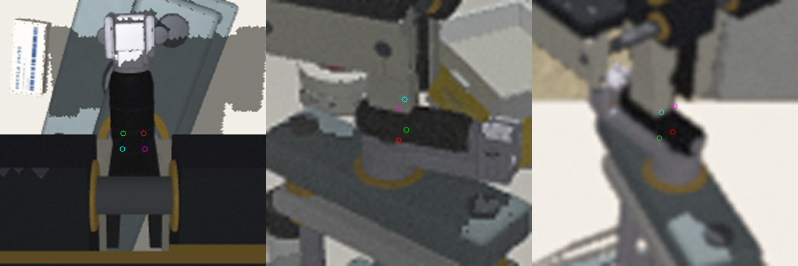

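>>> {"method": "move_arm", "body": {"targets": [[[0,0,0],[0,0,0]],[[0,0,0],[0,0,0]],[[0,0,0],[0,0,0]],[[0,0,0.5],[0,0,0]],[[0,0,1],[0,0,0]]], "jaw": 5}}

```text
time_s: 6.0
tcp_pos: [0.5121, 0.0931, 0.1643]
eef_rot: [180.0, 0.0, -53.6]
contact_force: [-0.4, -0.5, -0.1]
gripper_width: 0.0489
gripper_force: 0.0
```

>>> {"method": "move_arm", "body": {"targets": [[[0,0,0],[0,0,0]],[[0,0,0],[0,0,0]],[[0,0,0],[0,0,0]],[[0,0,0],[0,0,0]],[[0,0,0],[0,0,0]]], "jaw": 1}}

```text
time_s: 6.62
tcp_pos: [0.5127, 0.0934, 0.1652]
eef_rot: [-179.9, -0.0, -53.6]
contact_force: [0.8, 0.9, 2.4]
gripper_width: 0.011
gripper_force: 3.7
```

>>> {"method": "move_arm", "body": {"targets": [[[0,0,0],[0,0,0]],[[0,0,0],[0,0,0]]]}}

```text
time_s: 6.88
tcp_pos: [0.5127, 0.0934, 0.1653]
eef_rot: [-179.9, -0.0, -53.6]
contact_force: [0.6, 1.3, 4.3]
gripper_width: 0.0104
gripper_force: 5.0
```

Run:
```python
from h import *
s=r.get_state();print(s)
c=viewer.capture("wrist");im=c["image"]
d=viewer.capture("side");q=proj(d,s["tcp_pos"]).astype(int)
cv2.imwrite("pics/c6.png",np.hstack([cv2.resize(im[120:320,180:380],(400,400),interpolation=cv2.INTER_CUBIC),cv2.resize(d["image"][q[0]-40:q[0]+40,q[1]-40:q[1]+40],(400,400),interpolation=cv2.INTER_CUBIC)]))
```

```text
{'time_s': 6.875, 'joints': array([ 3.19253366e+01,  7.53010491e+00, -2.15363413e+01,  1.67263216e-02,
       -6.08668074e+01,  4.46303644e+00]), 'qd': array([-0.00649675, -0.02624673, -0.05527959, -0.05640514, -0.01651957,
        0.02653739]), 'joint_torque': array([-5.10668345e-01, -3.60402453e+01,  2.51594371e+01,  5.96414164e+00,
       -2.40401533e-01, -1.40416785e-02]), 'tcp_pos': array([0.51273651, 0.09336085, 0.1652923 ]), 'eef_rot': array([-1.79934595e+02, -1.97692792e-02, -5.36035037e+01]), 'contact_force': array([0.59816103, 1.33413782, 4.34241745]), 'moment': array([ 0.38628629, -0.05994892,  0.00765499]), 'gripper_force': 4.956913143396378, 'gripper_width': 0.010427821183513878}
```

View pics/c6.png

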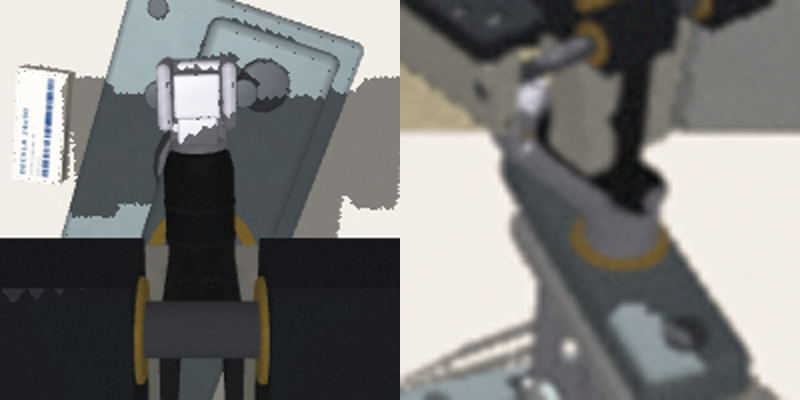

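>>> {"method": "move_arm", "body": {"targets": [[[0,0,0],[0,0,0]],[[0,0,0],[0,0,0]],[[0,0,0],[0,0,0]],[[0,0,0.5],[0,0,0]],[[0,0,1.0],[0,0,0]]], "jaw": 5}}

```text
time_s: 7.6
tcp_pos: [0.512, 0.093, 0.1542]
eef_rot: [180.0, 0.0, -53.6]
contact_force: [-0.0, -0.8, -0.1]
gripper_width: 0.0487
gripper_force: 0.0
```

>>> {"method": "move_arm", "body": {"targets": [[[0,0,0],[0,0,0]],[[0,0,0],[0,0,0]],[[0,0,0],[0,0,0]],[[0,0,0],[0,0,0]],[[0,0,0],[0,0,0]]], "jaw": 1}}

```text
time_s: 8.22
tcp_pos: [0.5127, 0.0935, 0.155]
eef_rot: [-179.9, -0.0, -53.6]
contact_force: [2.1, 1.1, -0.9]
gripper_width: 0.0198
gripper_force: 10.0
```

>>> {"method": "move_arm", "body": {"targets": [[[0,0,0],[0,0,0]],[[0,0,0],[0,0,0]],[[0,0,0.3],[0,0,0]],[[0,0,0.6],[0,0,0]],[[0,0,0.6],[0,0,0]]], "jaw": 3.5}}

```text
time_s: 8.85
tcp_pos: [0.512, 0.093, 0.1484]
eef_rot: [180.0, 0.0, -53.6]
contact_force: [0.9, 0.6, -1.2]
gripper_width: 0.0348
gripper_force: 0.0
```

>>> {"method": "move_arm", "body": {"targets": [[[0,0,0],[0,0,0]],[[0,0,0],[0,0,0]],[[0,0,0],[0,0,0]],[[0,0,0],[0,0,0]]], "jaw": 1, "squeeze": 12}}

```text
time_s: 9.35
tcp_pos: [0.5127, 0.0934, 0.149]
eef_rot: [-179.9, -0.0, -53.6]
contact_force: [2.6, 1.3, -0.0]
gripper_width: 0.0193
gripper_force: 11.9
```

>>> {"method": "move_arm", "body": {"targets": [[[0.1,0,-0.95],[0,0,0]],[[0.35,0,-1.85],[0,0,0]],[[0.7,0,-2.7],[0,0,0]],[[1.25,0,-3.45],[0,0,0]],[[1.25,0,-3.45],[0,0,0]]]}}

```text
time_s: 9.98
tcp_pos: [0.5205, 0.0831, 0.1844]
eef_rot: [-179.9, -0.0, -53.6]
contact_force: [1.7, 4.6, 1.9]
gripper_width: 0.0196
gripper_force: 12.0
```

>>> {"method": "move_arm", "body": {"targets": [[[0.65,0,-0.65],[0,0,0]],[[1.45,0,-1.2],[0,0,0]],[[2.3,0,-1.6],[0,0,0]],[[3.2,0,-1.85],[0,0,0]],[[4.0,0,-1.95],[0,0,0]]]}}

```text
time_s: 10.6
tcp_pos: [0.5446, 0.0511, 0.2036]
eef_rot: [-179.9, -0.0, -53.6]
contact_force: [2.6, 5.9, 0.3]
gripper_width: 0.0197
gripper_force: 12.0
```

Run:
```python
from h import *
np.set_printoptions(precision=4,suppress=True)
R={}
a=[]
for n in ("scene","side"):
    c=viewer.capture(n)
    for l in ("crank_axis","grip_hinge","grip_end","foot_face"):
        p=pinpoint(l,n)
        if p: R.setdefault(l,[]).append(ray(c,p[0]["location"]))
    q=proj(c,[.545,.05,.2]).astype(int);a.append(cv2.resize(c["image"][q[0]-50:q[0]+50,q[1]-50:q[1]+50],(400,400),interpolation=cv2.INTER_CUBIC))
for l in R: print(l,len(R[l]),tri(R[l]) if len(R[l])>1 else "")
cv2.imwrite("pics/c7.png",np.hstack(a));s=r.get_state();print(s["tcp_pos"],s["contact_force"],s["time_s"])
```

```text
crank_axis 2 [0.505  0.1049 0.1829]
grip_hinge 2 [0.5438 0.0499 0.185 ]
foot_face 2 [0.5048 0.0927 0.066 ]
grip_end 1 
[0.5447 0.051  0.2036] [5.4749 3.3409 1.3073] 11.1
```

View pics/c7.png

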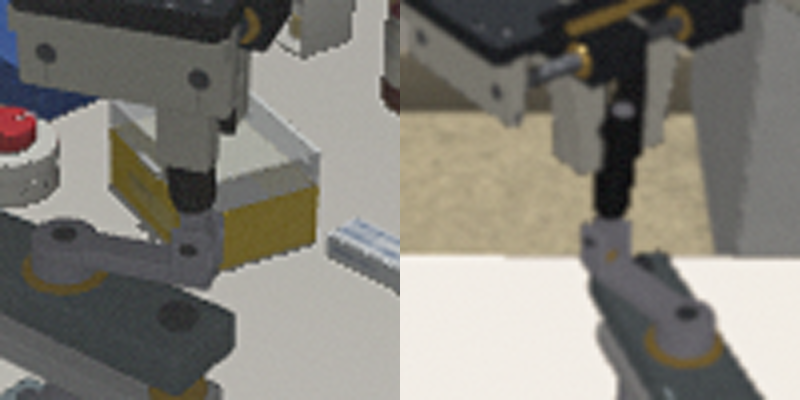

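>>> {"method": "move_arm", "body": {"targets": [[[0.1,0,0],[0,0,0]],[[0.2,0,0],[0,0,0]],[[0.2,0,0],[0,0,0]]]}}

```text
time_s: 11.48
tcp_pos: [0.5457, 0.0497, 0.2037]
eef_rot: [-179.9, -0.0, -53.6]
contact_force: [4.5, 4.1, 1.1]
gripper_width: 0.0196
gripper_force: 12.0
```

>>> {"method": "move_arm", "body": {"targets": [[[0.1,0,0],[0,0,0]],[[0.2,0,0],[0,0,0]],[[0.2,0,0],[0,0,0]]]}}

```text
time_s: 11.85
tcp_pos: [0.5469, 0.0481, 0.2036]
eef_rot: [-179.9, -0.0, -53.6]
contact_force: [3.8, 4.2, 1.1]
gripper_width: 0.0197
gripper_force: 12.0
```

>>> {"method": "move_arm", "body": {"targets": [[[0.1,0,0],[0,0,0]],[[0.2,0,0],[0,0,0]],[[0.2,0,0],[0,0,0]]]}}

```text
time_s: 12.22
tcp_pos: [0.5479, 0.0466, 0.2036]
eef_rot: [-179.9, -0.0, -53.6]
contact_force: [3.7, 5.4, 2.6]
gripper_width: 0.0198
gripper_force: 12.0
```

>>> {"method": "move_arm", "body": {"targets": [[[0.1,0,0],[0,0,0]],[[0.2,0,0],[0,0,0]],[[0.2,0,0],[0,0,0]]]}}

```text
time_s: 12.6
tcp_pos: [0.5487, 0.0455, 0.2035]
eef_rot: [-179.9, 0.0, -53.6]
contact_force: [1.2, 7.8, 3.2]
gripper_width: 0.0194
gripper_force: 12.0
```

>>> {"method": "move_arm", "body": {"targets": [[[-0.15,1.05,0],[0,0,0]],[[-0.4,2.05,0],[0,0,0]],[[-0.85,3.0,0],[0,0,0]],[[-1.45,3.85,0],[0,0,0]],[[-2.2,4.6,0],[0,0,0]]], "squeeze": 25}}

```text
time_s: 13.22
tcp_pos: [0.4991, 0.035, 0.2036]
eef_rot: [-179.8, -0.1, -53.6]
contact_force: [6.8, 2.5, 0.0]
gripper_width: 0.0191
gripper_force: 25.0
```

```bash
cat >> h.py <<'E'
def tool(s,C,R=60.):
    """TCP polar about C (m), force in radial / clockwise components"""
    d=(s["tcp_pos"][:2]-C)*1000;th=np.arctan2(d[1],d[0]);f=s["contact_force"]
    e=np.array([np.cos(th),np.sin(th)]);t=np.array([np.sin(th),-np.cos(th)])
    return "r %.2f th %.1f Frad %.1f Ftan %.1f"%(np.hypot(*d),np.degrees(th),f[:2]@e,f[:2]@t)
E
python3 - <<'E'
from h import *
s=r.get_state();print(s["time_s"],s["contact_force"],tool(s,np.array([.5117,.0947])))
P=lambda a:np.array([-6*(1-np.cos(np.radians(a))),6*np.sin(np.radians(a))])
for a0 in range(50,360,75): print(a0,[np.round(P(a0+15*k)-P(a0),2).tolist() for k in range(1,6)])
E
```

```text
13.225 [6.76969934e+00 2.50341018e+00 8.78491463e-04] r 61.04 th -101.9 Frad -3.8 Ftan -6.1
50 [[-1.32, 0.84], [-2.81, 1.31], [-4.38, 1.38], [-5.91, 1.04], [-7.3, 0.32]]
125 [[-1.15, -1.06], [-2.0, -2.38], [-2.47, -3.87], [-2.54, -5.44], [-2.2, -6.97]]
200 [[0.72, -1.39], [1.78, -2.54], [3.1, -3.39], [4.6, -3.86], [6.16, -3.93]]
275 [[1.53, 0.34], [2.92, 1.06], [4.07, 2.12], [4.91, 3.44], [5.39, 4.94]]
350 [[0.07, 1.56], [-0.27, 3.09], [-0.99, 4.48], [-2.05, 5.64], [-3.37, 6.48]]
```

>>> {"method": "move_arm", "body": {"targets": [[[-1.3,0.85,0],[0,0,0]],[[-2.8,1.3,0],[0,0,0]],[[-4.4,1.4,0],[0,0,0]],[[-5.9,1.05,0],[0,0,0]],[[-7.3,0.3,0],[0,0,0]]]}}

```text
time_s: 13.85
tcp_pos: [0.4518, 0.09, 0.2035]
eef_rot: [179.9, -0.2, -53.6]
contact_force: [3.2, -6.1, 4.0]
gripper_width: 0.0192
gripper_force: 25.0
```

Run:
```python
from h import *
s=r.get_state();print(s["time_s"],s["contact_force"],tool(s,np.array([.5117,.0947])))
```

```text
13.85 [ 3.18127913 -6.05984622  4.00345852] r 60.09 th -175.5 Frad -2.7 Ftan -6.3
```

>>> {"method": "move_arm", "body": {"targets": [[[-1.2,-1.05,0],[0,0,0]],[[-2.05,-2.4,0],[0,0,0]],[[-2.5,-3.9,0],[0,0,0]],[[-2.55,-5.45,0],[0,0,0]],[[-2.2,-7.0,0],[0,0,0]]]}}

```text
time_s: 14.48
tcp_pos: [0.4941, 0.15, 0.2034]
eef_rot: [179.8, 0.0, -53.6]
contact_force: [-6.5, 1.0, 10.2]
gripper_width: 0.0195
gripper_force: 25.0
```

Run:
```python
from h import *
s=r.get_state();print(s["time_s"],s["contact_force"],tool(s,np.array([.5117,.0947])))
```

```text
14.475 [-6.53618799  0.98546832 10.15676613] r 58.07 th 107.6 Frad 2.9 Ftan -5.9
```

```bash
cat >> h.py <<'E'
def rows(s,C,R,angs):
    y=np.radians(s["eef_rot"][2]);x_=np.array([np.cos(y),np.sin(y)]);y_=np.array([np.sin(y),-np.cos(y)])
    for a in angs:
        a=np.radians(a);d=(np.array(C)+R*np.array([np.cos(a),np.sin(a)])-s["tcp_pos"][:2])*100
        print([round(float(d@x_),2),round(float(d@y_),2)],end=" ")
    print()
E
python3 - <<'E'
from h import *
s=r.get_state();th=107
rows(s,[.5113,.0957],.0605,[th,th-10,th-20,th-30,th-40])
E
```

```text
[-0.31, -0.17] [0.12, -1.13] [0.72, -2.0] [1.46, -2.75] [2.31, -3.37]
```

>>> {"method": "move_arm", "body": {"targets": [[[-0.3,-0.15,0],[0,0,0]],[[0.1,-1.15,0],[0,0,0]],[[0.7,-2.0,0],[0,0,0]],[[1.45,-2.75,0],[0,0,0]],[[2.3,-3.4,0],[0,0,0]]]}}

```text
time_s: 15.1
tcp_pos: [0.5347, 0.15, 0.2034]
eef_rot: [179.7, -0.1, -53.6]
contact_force: [-8.7, -3.9, 11.4]
gripper_width: 0.019
gripper_force: 25.0
```

Run:
```python
from h import *
s=r.get_state();print(s["time_s"],s["contact_force"],tool(s,np.array([.5113,.0957])))
th=67
rows(s,[.5113,.0957],.0605,[th-15,th-30,th-45,th-60,th-75])
c=viewer.capture("scene");p=pinpoint("foot_face","scene");A=ray(c,p[0]["location"])
c=viewer.capture("side");p=pinpoint("foot_face","side");print(tri([A,ray(c,p[0]["location"])]))
p=pinpoint("grip_end","side"); print(p)
```

```text
15.1 [-8.7267296  -3.8775165  11.36142315] r 59.10 th 66.7 Frad -7.0 Ftan -6.5
[1.36, -0.73] [2.92, -0.95] [4.49, -0.76] [5.95, -0.17] [7.22, 0.78] 
[0.50457556 0.09344953 0.05350903]
[{'location': [177.9, 312.5], 'score': 0.88}]
```

Run:
```python
from h import *
s=r.get_state();C=np.array([.5113,.0957])
def diff(t0,st,n=5,R0=.0605,R=.060):
    q=dict(s);q["tcp_pos"]=np.r_[C+R0*np.array([np.cos(np.radians(t0)),np.sin(np.radians(t0))]),0];rows(q,C,R,[t0-st*k for k in range(1,n+1)])
diff(67,12);diff(7,10)
diff(-43,10,R0=.06)
```

```text
[1.17, -0.48] [2.39, -0.75] [3.64, -0.77] [4.87, -0.52] [6.03, -0.03] 
[0.84, 0.63] [1.59, 1.36] [2.2, 2.21] [2.65, 3.16] [2.93, 4.16] 
[0.1, 1.04] [0.02, 2.08] [-0.24, 3.1] [-0.67, 4.05] [-1.26, 4.91]
```

>>> {"method": "move_arm", "body": {"targets": [[[1.15,-0.5,-0.1],[0,0,0]],[[2.4,-0.75,-0.2],[0,0,0]],[[3.65,-0.75,-0.2],[0,0,0]],[[4.85,-0.5,-0.2],[0,0,0]],[[6.0,0,-0.2],[0,0,0]]]}}

```text
time_s: 15.98
tcp_pos: [0.5711, 0.1046, 0.2036]
eef_rot: [179.9, 0.1, -53.6]
contact_force: [-0.2, 6.5, -3.0]
gripper_width: 0.0194
gripper_force: 25.0
```

Run:
```python
from h import *
s=r.get_state();print(s["time_s"],s["contact_force"],s["moment"],tool(s,np.array([.5113,.0957])))
```

```text
15.975 [-0.21902699  6.50479445 -2.99184873] [ 2.38891465  0.15255527 -0.02662131] r 60.44 th 8.4 Frad 0.7 Ftan -6.5
```

```bash
cat >> h.py <<'E'
def diff(t0,st,n=5,R0=.060,R=.061,C=np.array([.5113,.0957])):
    q={"eef_rot":[180,0,-53.6]};q["tcp_pos"]=np.r_[C+R0*np.array([np.cos(np.radians(t0)),np.sin(np.radians(t0))]),0];rows(q,C,R,[t0-st*k for k in range(1,n+1)])
E
python3 -c "
from h import *
diff(7,8,R=.0612);diff(-33,8,R0=.0612,R=.0612)"
```

```text
[0.77, 0.37] [1.41, 0.93] [1.97, 1.58] [2.43, 2.3] [2.78, 3.07] 
[0.24, 0.82] [0.37, 1.66] [0.38, 2.52] [0.27, 3.36] [0.04, 4.19]
```

>>> {"method": "move_arm", "body": {"targets": [[[0.75,0.35,0],[0,0,0]],[[1.4,0.95,0],[0,0,0]],[[1.95,1.6,0],[0,0,0]],[[2.45,2.3,0],[0,0,0]],[[2.8,3.05,0],[0,0,0]]]}}

```text
time_s: 16.6
tcp_pos: [0.564, 0.064, 0.2037]
eef_rot: [180.0, 0.1, -53.6]
contact_force: [3.9, 4.5, -7.2]
gripper_width: 0.019
gripper_force: 25.0
```

Run:
```python
from h import *
s=r.get_state();print(s["time_s"],s["contact_force"],tool(s,np.array([.5113,.0957])))
c=viewer.capture("scene");p=pinpoint("foot_face","scene");A=ray(c,p[0]["location"])
c=viewer.capture("side");p=pinpoint("foot_face","side");print(tri([A,ray(c,p[0]["location"])]))
```

```text
16.6 [ 3.8955451   4.490508   -7.19452731] r 61.46 th -31.1 Frad 1.0 Ftan -5.9
[0.50621308 0.094779   0.04810353]
```

```bash
python3 -c "
from h import *
R=.0625
diff(-33,4,R0=.0612,R=R)
for t in range(-53,-200,-20): print(t);diff(t,4,R0=R,R=R)"
```

```text
[0.26, 0.37] [0.37, 0.79] [0.45, 1.22] [0.5, 1.65] [0.52, 2.09] 
-53
[-0.01, 0.44] [-0.05, 0.87] [-0.12, 1.3] [-0.22, 1.73] [-0.35, 2.14] 
-73
[-0.16, 0.41] [-0.35, 0.8] [-0.56, 1.18] [-0.8, 1.54] [-1.07, 1.89] 
-93
[-0.29, 0.33] [-0.6, 0.63] [-0.93, 0.92] [-1.28, 1.18] [-1.65, 1.41] 
-113
[-0.38, 0.21] [-0.78, 0.39] [-1.19, 0.54] [-1.61, 0.67] [-2.03, 0.76] 
-133
[-0.43, 0.07] [-0.87, 0.1] [-1.3, 0.1] [-1.74, 0.08] [-2.17, 0.02] 
-153
[-0.43, -0.09] [-0.85, -0.2] [-1.26, -0.35] [-1.66, -0.52] [-2.05, -0.72] 
-173
[-0.37, -0.23] [-0.73, -0.48] [-1.07, -0.76] [-1.38, -1.06] [-1.68, -1.38] 
-193
[-0.27, -0.34] [-0.52, -0.7] [-0.74, -1.08] [-0.94, -1.47] [-1.1, -1.87]
```

>>> {"method": "move_arm", "body": {"targets": [[[0.25,0.35,0.1],[0,0,0]],[[0.35,0.8,0.1],[0,0,0]],[[0.45,1.2,0.1],[0,0,0]],[[0.5,1.65,0.1],[0,0,0]],[[0.5,2.1,0.1],[0,0,0]]]}}

```text
time_s: 17.42
tcp_pos: [0.5512, 0.0483, 0.2037]
eef_rot: [-179.9, 0.0, -53.6]
contact_force: [7.5, 4.9, -8.4]
gripper_width: 0.0194
gripper_force: 25.0
```

```bash
cat >> h.py <<'E'
def st():
    s=r.get_state();print(s["time_s"],s["contact_force"],tool(s,np.array([.5113,.0957])))
E
python3 -c "from h import *
st()"
```

```text
17.425 [ 7.5020211   4.87207118 -8.42686484] r 61.93 th -49.9 Frad 1.1 Ftan -8.9
```

>>> {"method": "move_arm", "body": {"targets": [[[0,0.22,0.2],[0,0,0]],[[0,0.44,0.3],[0,0,0]]]}}

```text
time_s: 17.68
tcp_pos: [0.5497, 0.0463, 0.2034]
eef_rot: [-179.6, -0.1, -53.6]
contact_force: [4.9, 8.3, 8.6]
gripper_width: 0.0194
gripper_force: 25.0
```

```bash
python3 -c "from h import *
st()
c=viewer.capture('scene');p=pinpoint('foot_face','scene');A=ray(c,p[0]['location'])
c=viewer.capture('side');p=pinpoint('foot_face','side');print(tri([A,ray(c,p[0]['location'])]))
st()"
```

```text
17.675 [4.86220363 8.25388989 8.5983559 ] r 62.56 th -52.1 Frad -3.5 Ftan -8.9
[0.50804789 0.09439711 0.04818306]
17.875 [3.49199479 7.51040132 5.40516666] r 62.48 th -52.2 Frad -3.8 Ftan -7.4
```

>>> {"method": "move_arm", "body": {"targets": [[[0,0.2,-0.15],[0,0,0]],[[-0.02,0.4,-0.15],[0,0,0]]]}}

```text
time_s: 18.12
tcp_pos: [0.5456, 0.0438, 0.2036]
eef_rot: [-179.7, -0.1, -53.6]
contact_force: [5.9, 6.2, -2.2]
gripper_width: 0.0191
gripper_force: 25.0
```

```bash
python3 -c "from h import *
st()"
```

```text
18.125 [ 5.93270151  6.17833924 -2.1613615 ] r 62.20 th -56.5 Frad -1.9 Ftan -8.4
```

>>> {"method": "move_arm", "body": {"targets": [[[-0.02,0.2,0],[0,0,0]],[[-0.04,0.4,0],[0,0,0]]]}}

```text
time_s: 18.38
tcp_pos: [0.5424, 0.0418, 0.2036]
eef_rot: [-179.7, -0.1, -53.6]
contact_force: [6.5, 6.5, -2.6]
gripper_width: 0.0192
gripper_force: 25.0
```

```bash
python3 -c "from h import *
st()"
```

```text
18.375 [ 6.45985825  6.53699631 -2.56303067] r 62.25 th -60.0 Frad -2.4 Ftan -8.9
```

>>> {"method": "move_arm", "body": {"targets": [[[-0.04,0.2,0],[0,0,0]],[[-0.08,0.4,0],[0,0,0]]]}}

```text
time_s: 18.62
tcp_pos: [0.5389, 0.04, 0.2036]
eef_rot: [-179.7, -0.1, -53.6]
contact_force: [7.2, 4.7, -3.2]
gripper_width: 0.0193
gripper_force: 25.0
```

```bash
python3 -c "from h import *
st()
for i in range(2):
  c=viewer.capture('scene');p=pinpoint('foot_face','scene');A=ray(c,p[0]['location'])
  c=viewer.capture('side');p=pinpoint('foot_face','side');print(tri([A,ray(c,p[0]['location'])]));st()"
```

```text
18.625 [ 7.16571905  4.72984278 -3.23855556] r 62.17 th -63.7 Frad -1.1 Ftan -8.5
[0.52635714 0.08345489 0.05113592]
18.825 [ 6.97266655  4.9356077  -2.58996531] r 62.19 th -63.8 Frad -1.4 Ftan -8.4
[0.50436598 0.09377212 0.05027686]
19.025 [ 6.65931058  5.20270401 -2.48455465] r 62.19 th -63.8 Frad -1.7 Ftan -8.3
```

>>> {"method": "move_arm", "body": {"targets": [[[-0.05,0.2,0],[0,0,0]],[[-0.1,0.4,0],[0,0,0]],[[-0.16,0.6,0],[0,0,0]],[[-0.23,0.8,0],[0,0,0]]]}}

```text
time_s: 19.52
tcp_pos: [0.5314, 0.037, 0.2037]
eef_rot: [-179.7, -0.1, -53.6]
contact_force: [8.8, 4.2, -3.6]
gripper_width: 0.0191
gripper_force: 25.0
```

```bash
python3 -c "from h import *
st()
diff(-71,2,4,R0=.0625,R=.0625);diff(-79,2,5,R0=.0625,R=.0625);diff(-89,2,5,R0=.0625,R=.0625);diff(-99,2,5,R0=.0625,R=.0625)"
```

```text
19.525 [ 8.775056    4.20173377 -3.61989833] r 62.08 th -71.1 Frad -1.1 Ftan -9.7
[-0.07, 0.21] [-0.14, 0.41] [-0.23, 0.61] [-0.32, 0.81] 
[-0.1, 0.2] [-0.2, 0.39] [-0.31, 0.58] [-0.43, 0.76] [-0.55, 0.94] 
[-0.13, 0.18] [-0.26, 0.35] [-0.41, 0.51] [-0.55, 0.67] [-0.71, 0.83] 
[-0.16, 0.15] [-0.32, 0.3] [-0.49, 0.43] [-0.66, 0.57] [-0.84, 0.69]
```

>>> {"method": "move_arm", "body": {"targets": [[[-0.07,0.2,0],[0,0,0]],[[-0.14,0.4,0],[0,0,0]],[[-0.21,0.58,0],[0,0,0]]]}}

```text
time_s: 19.9
tcp_pos: [0.5257, 0.0353, 0.2037]
eef_rot: [-179.7, -0.1, -53.6]
contact_force: [10.5, 3.4, -5.0]
gripper_width: 0.0195
gripper_force: 25.0
```

```bash
python3 -c "from h import *
st()"
```

```text
19.9 [10.47057957  3.408474   -5.03542494] r 62.13 th -76.6 Frad -0.9 Ftan -11.0
```

>>> {"method": "move_arm", "body": {"targets": [[[0.07,-0.2,0],[0,0,0]],[[0.14,-0.4,0],[0,0,0]],[[0.21,-0.58,0],[0,0,0]]]}}

```text
time_s: 20.27
tcp_pos: [0.5284, 0.0356, 0.2034]
eef_rot: [180.0, -0.0, -53.6]
contact_force: [-2.9, 2.1, 6.0]
gripper_width: 0.0193
gripper_force: 25.0
```

```bash
python3 -c "from h import *
st()"
```

```text
20.275 [-2.92611265  2.13087746  5.993899  ] r 62.45 th -74.1 Frad -2.9 Ftan 2.2
```

>>> {"method": "move_arm", "body": {"targets": [[[0.07,-0.2,0],[0,0,0]],[[0.12,-0.4,0],[0,0,0]]]}}

```text
time_s: 20.52
tcp_pos: [0.5322, 0.0369, 0.2034]
eef_rot: [180.0, -0.0, -53.6]
contact_force: [-3.6, 1.7, 6.9]
gripper_width: 0.019
gripper_force: 25.0
```

```bash
python3 -c "from h import *
st()"
```

```text
20.525 [-3.63024429  1.72091967  6.91091271] r 62.44 th -70.5 Frad -2.8 Ftan 2.8
```

```bash
python3 -c "from h import *
diff(-68,-2.5,4,R0=.0625,R=.0625);diff(-58,-2.5,4,R0=.0625,R=.0625);diff(-48,-2.5,4,R0=.0625,R=.0625)"
```

```text
[0.06, -0.27] [0.11, -0.53] [0.15, -0.8] [0.18, -1.07] 
[0.01, -0.27] [0.02, -0.54] [0.01, -0.82] [-0.01, -1.09] 
[-0.03, -0.27] [-0.08, -0.54] [-0.13, -0.81] [-0.2, -1.07]
```

>>> {"method": "move_arm", "body": {"targets": [[[0.06,-0.27,0],[0,0,0]],[[0.12,-0.53,-0.1],[0,0,0]],[[0.16,-0.8,-0.1],[0,0,0]],[[0.2,-1.07,-0.1],[0,0,0]]]}}

```text
time_s: 21.02
tcp_pos: [0.5421, 0.0416, 0.2035]
eef_rot: [180.0, -0.0, -53.6]
contact_force: [-3.6, -0.6, 5.0]
gripper_width: 0.0192
gripper_force: 25.0
```

```bash
python3 -c "from h import *
st()"
```

```text
21.025 [-3.62902867 -0.58805912  4.97908736] r 62.24 th -60.4 Frad -1.3 Ftan 3.4
```

>>> {"method": "move_arm", "body": {"targets": [[[0.02,-0.27,0],[0,0,0]],[[0.03,-0.54,0],[0,0,0]],[[0.02,-0.82,0],[0,0,0]],[[0,-1.1,0],[0,0,0]]]}}

```text
time_s: 21.52
tcp_pos: [0.551, 0.048, 0.2035]
eef_rot: [179.9, -0.0, -53.6]
contact_force: [-3.4, -1.2, 6.2]
gripper_width: 0.0191
gripper_force: 25.0
```

```bash
python3 -c "from h import *
st()"
```

```text
21.525 [-3.42856141 -1.24730238  6.17439673] r 62.06 th -50.3 Frad -1.2 Ftan 3.4
```

```bash
python3 -c "from h import *
diff(-48,4,5,R0=.0625,R=.0625);
for t in (-68,-74,-80,-86,-92): diff(t,2,3,R0=.0625,R=.0625)"
```

```text
[0.03, 0.44] [0.02, 0.87] [-0.01, 1.31] [-0.07, 1.74] [-0.17, 2.16] 
[-0.06, 0.21] [-0.12, 0.42] [-0.2, 0.62] 
[-0.08, 0.2] [-0.17, 0.4] [-0.26, 0.6] 
[-0.1, 0.19] [-0.21, 0.38] [-0.32, 0.57] 
[-0.12, 0.18] [-0.25, 0.36] [-0.38, 0.53] 
[-0.14, 0.17] [-0.28, 0.33] [-0.43, 0.49]
```

>>> {"method": "move_arm", "body": {"targets": [[[0.02,0.43,0],[0,0,0]],[[0.02,0.87,0],[0,0,0]],[[-0.02,1.3,0],[0,0,0]]]}}

```text
time_s: 21.9
tcp_pos: [0.5434, 0.0427, 0.2036]
eef_rot: [-179.6, -0.1, -53.6]
contact_force: [7.6, 4.6, -2.3]
gripper_width: 0.019
gripper_force: 25.0
```

```bash
python3 -c "from h import *
st()"
```

```text
21.9 [ 7.60762488  4.62271239 -2.26134039] r 61.99 th -58.8 Frad -0.0 Ftan -8.9
```

>>> {"method": "move_arm", "body": {"targets": [[[0.06,0.3,0],[0,0,0]],[[0.02,0.6,0],[0,0,0]],[[-0.05,0.9,0],[0,0,0]],[[-0.1,1.1,0],[0,0,0]]]}}

```text
time_s: 22.4
tcp_pos: [0.5343, 0.0377, 0.2036]
eef_rot: [-179.6, -0.0, -53.6]
contact_force: [8.8, 7.3, -2.6]
gripper_width: 0.0193
gripper_force: 25.0
```

```bash
python3 -c "from h import *
st()"
```

```text
22.4 [ 8.79628072  7.31044376 -2.61100861] r 62.40 th -68.4 Frad -3.6 Ftan -10.9
```

>>> {"method": "move_arm", "body": {"targets": [[[-0.08,0.2,0],[0,0,0]],[[-0.16,0.4,0],[0,0,0]],[[-0.25,0.6,0],[0,0,0]]]}}

```text
time_s: 22.78
tcp_pos: [0.5283, 0.0359, 0.2037]
eef_rot: [-179.6, -0.1, -53.6]
contact_force: [8.8, 5.5, -4.5]
gripper_width: 0.0191
gripper_force: 25.0
```

```bash
python3 -c "from h import *
st()"
```

```text
22.775 [ 8.82482832  5.46120038 -4.48588077] r 62.22 th -74.1 Frad -2.8 Ftan -10.0
```

>>> {"method": "move_arm", "body": {"targets": [[[-0.1,0.19,0],[0,0,0]],[[-0.2,0.38,0],[0,0,0]]]}}

```text
time_s: 23.02
tcp_pos: [0.5242, 0.035, 0.2037]
eef_rot: [-179.6, -0.1, -53.6]
contact_force: [11.1, 4.9, -5.4]
gripper_width: 0.0196
gripper_force: 25.0
```

```bash
python3 -c "from h import *
st()"
```

```text
23.025 [11.11936049  4.92106437 -5.36365643] r 62.09 th -78.0 Frad -2.5 Ftan -11.9
```

>>> {"method": "move_arm", "body": {"targets": [[[-0.11,0.19,0],[0,0,0]],[[-0.22,0.37,0],[0,0,0]]]}}

```text
time_s: 23.28
tcp_pos: [0.52, 0.0344, 0.2037]
eef_rot: [-179.6, -0.1, -53.6]
contact_force: [11.7, 4.1, -5.0]
gripper_width: 0.0192
gripper_force: 25.0
```

```bash
python3 -c "from h import *
st()"
```

```text
23.275 [11.70755247  4.05768493 -4.96357643] r 61.96 th -81.9 Frad -2.4 Ftan -12.2
```

>>> {"method": "move_arm", "body": {"targets": [[[-0.12,0.18,0],[0,0,0]],[[-0.24,0.36,0],[0,0,0]]]}}

```text
time_s: 23.52
tcp_pos: [0.5158, 0.034, 0.2037]
eef_rot: [-179.6, -0.1, -53.6]
contact_force: [12.5, 1.9, -6.2]
gripper_width: 0.0191
gripper_force: 25.0
```

```bash
python3 -c "from h import *
st()
viewer.capture('side');st();viewer.capture('side');st()"
```

```text
23.525 [12.45158556  1.91304281 -6.17464842] r 61.89 th -85.8 Frad -1.0 Ftan -12.6
23.575 [10.85772465  0.96675886 -5.52774846] r 61.93 th -86.1 Frad -0.2 Ftan -10.9
23.625 [11.07571427  2.93957106 -6.6733395 ] r 61.94 th -86.0 Frad -2.2 Ftan -11.3
```

>>> {"method": "move_arm", "body": {"targets": [[[-0.12,0.17,0],[0,0,0]],[[-0.12,0.17,0],[0,0,0]]]}}

```text
time_s: 23.88
tcp_pos: [0.5136, 0.0338, 0.2037]
eef_rot: [-179.6, -0.1, -53.6]
contact_force: [11.7, 2.3, -5.6]
gripper_width: 0.0194
gripper_force: 25.0
```

>>> {"method": "move_arm", "body": {"targets": [[[0,0,0],[0,0,0]],[[0,0,0],[0,0,0]],[[0,0,0],[0,0,0]],[[0,0,0],[0,0,0]]], "jaw": 5}}

```text
time_s: 24.38
tcp_pos: [0.5097, 0.0322, 0.2031]
eef_rot: [180.0, 0.0, -53.6]
contact_force: [0.1, 0.5, 0.2]
gripper_width: 0.0487
gripper_force: 0.0
```

>>> {"method": "move_arm", "body": {"targets": [[[0,0,-2],[0,0,0]],[[0,0,-5],[0,0,0]],[[0,0,-9],[0,0,0]],[[0,0,-13],[0,0,0]],[[0,0,-13],[0,0,0]]]}}

```text
time_s: 25.0
tcp_pos: [0.5112, 0.0325, 0.3367]
eef_rot: [-179.7, -0.1, -53.6]
contact_force: [-0.3, 0.5, -1.1]
gripper_width: 0.0499
gripper_force: 0.0
```

Run:
```python
from h import *
np.set_printoptions(precision=4,suppress=True)
R={};a=[]
for n in ("scene","side"):
    c=viewer.capture(n)
    for l in ("crank_axis","grip_hinge","grip_end","foot_face"):
        p=pinpoint(l,n)
        if p: R.setdefault(l,[]).append(ray(c,p[0]["location"]))
    q=proj(c,[.51,.08,.13]).astype(int);a.append(cv2.resize(c["image"][q[0]-65:q[0]+65,q[1]-65:q[1]+65],(400,400),interpolation=cv2.INTER_CUBIC))
for l in R: print(l,len(R[l]),tri(R[l]) if len(R[l])>1 else "")
cv2.imwrite("pics/c8.png",np.hstack(a));s=r.get_state();print(s["tcp_pos"],s["contact_force"],s["time_s"])
```

```text
crank_axis 2 [0.5132 0.1018 0.1858]
grip_hinge 1 
grip_end 2 [0.5095 0.0365 0.2595]
foot_face 2 [0.5077 0.0979 0.0458]
[0.5097 0.0323 0.3329] [-0.0141  0.5789 -0.0869] 25.5
```

View pics/c8.png

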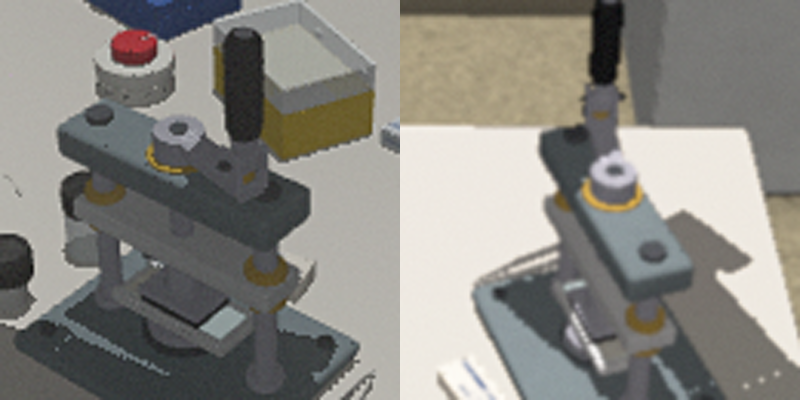

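>>> {"method": "move_arm", "body": {"targets": [[[0.1,-0.4,4],[0,0,0]],[[0.1,-0.4,8],[0,0,0]],[[0.1,-0.4,11],[0,0,0]],[[0.1,-0.4,13],[0,0,0]],[[0.1,-0.4,13],[0,0,0]]]}}

```text
time_s: 26.12
tcp_pos: [0.5127, 0.0335, 0.2019]
eef_rot: [179.8, 0.0, -53.6]
contact_force: [0.4, -1.1, 0.8]
gripper_width: 0.0499
gripper_force: 0.0
```

>>> {"method": "move_arm", "body": {"targets": [[[0,0,0],[0,0,0]],[[0,0,0],[0,0,0]],[[0,0,0],[0,0,0]],[[0,0,0],[0,0,0]],[[0,0,0],[0,0,0]]], "jaw": 1}}

```text
time_s: 26.75
tcp_pos: [0.5152, 0.0349, 0.2041]
eef_rot: [-179.8, -0.0, -53.6]
contact_force: [4.3, 2.9, 1.0]
gripper_width: 0.0192
gripper_force: 25.0
```

```bash
python3 -c "from h import *
st()
for t in (-86,-66,-46,-26): diff(t,-5,4,R0=.0622,R=.0622)"
```

```text
26.75 [4.31430041 2.90611654 1.04757561] r 60.97 th -86.3 Frad -2.6 Ftan -4.5
[0.27, -0.47] [0.5, -0.96] [0.68, -1.47] [0.82, -2.0] 
[0.09, -0.53] [0.14, -1.08] [0.14, -1.62] [0.09, -2.16] 
[-0.1, -0.53] [-0.24, -1.06] [-0.42, -1.57] [-0.65, -2.06] 
[-0.27, -0.47] [-0.58, -0.91] [-0.93, -1.33] [-1.32, -1.71]
```

>>> {"method": "move_arm", "body": {"targets": [[[0.27,-0.47,0],[0,0,0]],[[0.5,-0.96,0],[0,0,0]],[[0.68,-1.47,0],[0,0,0]],[[0.82,-2.0,0],[0,0,0]]]}}

```text
time_s: 27.25
tcp_pos: [0.5346, 0.0392, 0.204]
eef_rot: [180.0, 0.0, -53.6]
contact_force: [-3.4, 2.7, 9.0]
gripper_width: 0.0193
gripper_force: 25.0
```

```bash
python3 -c "from h import *
st()"
```

```text
27.25 [-3.36496542  2.66851041  8.97920645] r 61.09 th -67.6 Frad -3.8 Ftan 2.1
```

>>> {"method": "move_arm", "body": {"targets": [[[0.1,-0.53,0],[0,0,0]],[[0.14,-1.08,0],[0,0,0]],[[0.14,-1.62,0],[0,0,0]],[[0.1,-2.15,0],[0,0,0]]]}}

```text
time_s: 27.75
tcp_pos: [0.5517, 0.0503, 0.204]
eef_rot: [179.9, -0.0, -53.6]
contact_force: [-6.1, 0.2, 10.0]
gripper_width: 0.0192
gripper_force: 25.0
```

```bash
python3 -c "from h import *
st()"
```

```text
27.75 [-6.0540249   0.15532144  9.9514534 ] r 60.75 th -48.3 Frad -4.1 Ftan 4.4
```

>>> {"method": "move_arm", "body": {"targets": [[[-0.1,-0.53,0],[0,0,0]],[[-0.22,-1.06,0],[0,0,0]],[[-0.4,-1.57,0],[0,0,0]],[[-0.6,-2.05,0],[0,0,0]]]}}

```text
time_s: 28.25
tcp_pos: [0.5641, 0.0664, 0.204]
eef_rot: [179.8, -0.0, -53.6]
contact_force: [-7.2, -3.6, 10.2]
gripper_width: 0.0189
gripper_force: 25.0
```

```bash
python3 -c "from h import *
st()"
```

```text
28.25 [-7.17682089 -3.58255699 10.21473961] r 60.42 th -29.1 Frad -4.5 Ftan 6.6
```

>>> {"method": "move_arm", "body": {"targets": [[[-0.27,-0.47,0],[0,0,0]],[[-0.58,-0.91,0],[0,0,0]],[[-0.93,-1.33,0],[0,0,0]],[[-1.3,-1.7,0],[0,0,0]]]}}

```text
time_s: 28.75
tcp_pos: [0.5706, 0.0864, 0.204]
eef_rot: [179.8, -0.1, -53.6]
contact_force: [-4.9, -6.0, 8.9]
gripper_width: 0.0193
gripper_force: 25.0
```

```bash
python3 -c "from h import *
st()
for t in (-8,-20,-32,-44,-56,-68): diff(t,3,4,R0=.061,R=.061)"
```

```text
28.75 [-4.92054161 -5.99893835  8.92956337] r 59.98 th -8.9 Frad -3.9 Ftan 6.7
[0.22, 0.23] [0.43, 0.47] [0.63, 0.72] [0.81, 0.98] 
[0.17, 0.27] [0.33, 0.55] [0.47, 0.84] [0.59, 1.13] 
[0.11, 0.3] [0.2, 0.61] [0.28, 0.91] [0.34, 1.23] 
[0.04, 0.32] [0.07, 0.63] [0.09, 0.95] [0.08, 1.27] 
[-0.02, 0.32] [-0.06, 0.64] [-0.11, 0.95] [-0.19, 1.26] 
[-0.09, 0.31] [-0.19, 0.61] [-0.31, 0.91] [-0.44, 1.2]
```

>>> {"method": "move_arm", "body": {"targets": [[[0.22,0.23,0],[0,0,0]],[[0.43,0.47,0],[0,0,0]],[[0.63,0.72,0],[0,0,0]],[[0.81,0.98,0],[0,0,0]]]}}

```text
time_s: 29.25
tcp_pos: [0.5688, 0.0774, 0.204]
eef_rot: [-179.9, 0.0, -53.6]
contact_force: [-0.7, 7.1, 6.8]
gripper_width: 0.0195
gripper_force: 25.0
```

```bash
python3 -c "from h import *
st()"
```

```text
29.25 [-0.73142394  7.06145077  6.84864342] r 60.39 th -17.7 Frad -2.8 Ftan -6.5
```

>>> {"method": "move_arm", "body": {"targets": [[[0.17,0.27,0],[0,0,0]],[[0.33,0.55,0],[0,0,0]],[[0.47,0.84,0],[0,0,0]],[[0.59,1.13,0],[0,0,0]]]}}

```text
time_s: 29.75
tcp_pos: [0.5639, 0.066, 0.2041]
eef_rot: [-179.8, 0.0, -53.6]
contact_force: [1.7, 5.7, 3.6]
gripper_width: 0.0194
gripper_force: 25.0
```

```bash
python3 -c "from h import *
st()"
```

```text
29.75 [1.67263442 5.74882967 3.63219956] r 60.42 th -29.4 Frad -1.4 Ftan -5.8
```

>>> {"method": "move_arm", "body": {"targets": [[[0.11,0.3,0],[0,0,0]],[[0.2,0.61,0],[0,0,0]],[[0.28,0.91,0],[0,0,0]],[[0.34,1.23,0],[0,0,0]]]}}

```text
time_s: 30.25
tcp_pos: [0.5568, 0.056, 0.2041]
eef_rot: [-179.8, -0.0, -53.6]
contact_force: [4.2, 4.9, 2.2]
gripper_width: 0.0194
gripper_force: 25.0
```

```bash
python3 -c "from h import *
st()"
```

```text
30.25 [4.21671294 4.91284096 2.18709291] r 60.34 th -41.1 Frad -0.1 Ftan -6.5
```

>>> {"method": "move_arm", "body": {"targets": [[[0.09,0.21,0],[0,0,0]],[[0.12,0.42,0],[0,0,0]],[[0.14,0.63,0],[0,0,0]]]}}

```text
time_s: 30.62
tcp_pos: [0.5527, 0.0514, 0.2041]
eef_rot: [-179.7, -0.0, -53.6]
contact_force: [4.8, 6.1, 1.6]
gripper_width: 0.0194
gripper_force: 25.0
```

```bash
python3 -c "from h import *
st()"
```

```text
30.625 [4.80610822 6.07136981 1.63824334] r 60.59 th -46.9 Frad -1.2 Ftan -7.7
```

>>> {"method": "move_arm", "body": {"targets": [[[0.0,0.21,0],[0,0,0]],[[0,0.42,0],[0,0,0]],[[-0.01,0.63,0],[0,0,0]]]}}

```text
time_s: 31.0
tcp_pos: [0.548, 0.0476, 0.2041]
eef_rot: [-179.7, -0.1, -53.6]
contact_force: [7.0, 5.1, 0.0]
gripper_width: 0.0198
gripper_force: 25.0
```

```bash
python3 -c "from h import *
st()"
```

```text
31.0 [6.99110447 5.06961325 0.03086041] r 60.46 th -52.6 Frad 0.2 Ftan -8.6
```

>>> {"method": "move_arm", "body": {"targets": [[[-0.03,0.21,0],[0,0,0]],[[-0.06,0.42,0],[0,0,0]],[[-0.1,0.63,0],[0,0,0]]]}}

```text
time_s: 31.38
tcp_pos: [0.5427, 0.0444, 0.2042]
eef_rot: [-179.7, -0.1, -53.6]
contact_force: [7.9, 3.5, -0.8]
gripper_width: 0.0194
gripper_force: 25.0
```

```bash
python3 -c "from h import *
st()"
```

```text
31.375 [ 7.93721887  3.53552819 -0.76121363] r 60.12 th -58.5 Frad 1.1 Ftan -8.6
```

>>> {"method": "move_arm", "body": {"targets": [[[0.1,0.22,0],[0,0,0]],[[0.1,0.44,0],[0,0,0]],[[0.06,0.66,0],[0,0,0]]]}}

```text
time_s: 31.75
tcp_pos: [0.5377, 0.0408, 0.2041]
eef_rot: [-179.7, -0.0, -53.6]
contact_force: [7.2, 7.0, 0.6]
gripper_width: 0.0197
gripper_force: 25.0
```

```bash
python3 -c "from h import *
st()"
```

```text
31.75 [7.22315603 7.02344589 0.62396345] r 60.90 th -64.3 Frad -3.2 Ftan -9.6
```

>>> {"method": "move_arm", "body": {"targets": [[[-0.06,0.2,0],[0,0,0]],[[-0.12,0.4,0],[0,0,0]],[[-0.19,0.59,0],[0,0,0]]]}}

```text
time_s: 32.12
tcp_pos: [0.5321, 0.0386, 0.2042]
eef_rot: [-179.7, -0.1, -53.6]
contact_force: [7.9, 4.9, -1.4]
gripper_width: 0.0194
gripper_force: 25.0
```

```bash
python3 -c "from h import *
st();viewer.capture('side');st()"
```

```text
32.125 [ 7.8536923   4.90410179 -1.39448554] r 60.77 th -70.0 Frad -1.9 Ftan -9.1
32.175 [ 8.21483379  4.97274917 -1.82903985] r 60.74 th -70.2 Frad -1.9 Ftan -9.4
```

>>> {"method": "move_arm", "body": {"targets": [[[-0.06,0.15,0],[0,0,0]],[[-0.06,0.15,0],[0,0,0]]]}}

```text
time_s: 32.42
tcp_pos: [0.5305, 0.0381, 0.2042]
eef_rot: [-179.7, -0.1, -53.6]
contact_force: [9.6, 5.7, -0.7]
gripper_width: 0.0196
gripper_force: 25.0
```

```bash
python3 -c "from h import *
st()"
```

```text
32.425 [ 9.6050034   5.65715986 -0.68689025] r 60.75 th -71.6 Frad -2.3 Ftan -10.9
```

>>> {"method": "move_arm", "body": {"targets": [[[0,0,0],[0,0,0]],[[0,0,0],[0,0,0]],[[0,0,0],[0,0,0]],[[0,0,0],[0,0,0]]], "jaw": 5}}

```text
time_s: 32.92
tcp_pos: [0.527, 0.0363, 0.203]
eef_rot: [179.9, 0.0, -53.6]
contact_force: [0.4, -0.1, -0.4]
gripper_width: 0.0489
gripper_force: 0.0
```

>>> {"method": "move_arm", "body": {"targets": [[[0,0,-2],[0,0,0]],[[0,0,-5],[0,0,0]],[[0,0,-9],[0,0,0]],[[0,0,-13],[0,0,0]],[[0,0,-13],[0,0,0]]]}}

```text
time_s: 33.55
tcp_pos: [0.5287, 0.0367, 0.3367]
eef_rot: [-179.7, -0.1, -53.6]
contact_force: [0.7, -0.6, -0.6]
gripper_width: 0.0502
gripper_force: 0.0
```

Run:
```python
from h import *
st();R={}
for n in ("scene","side"):
    c=viewer.capture(n)
    for l in ("crank_axis","grip_hinge","grip_end","foot_face"):
        p=pinpoint(l,n)
        if p: R.setdefault(l,[]).append(ray(c,p[0]["location"]))
for l in R: print(l,len(R[l]),tri(R[l]) if len(R[l])>1 else "")
```

```text
33.55 [ 0.67604284 -0.58568805 -0.61941776] r 61.54 th -73.5 Frad 0.8 Ftan -0.5
crank_axis 2 [0.50762703 0.10294704 0.18465078]
grip_hinge 2 [0.52567605 0.03999983 0.18638528]
grip_end 2 [0.52735042 0.04613652 0.25767003]
foot_face 1
```

```bash
python3 -c "from h import *
print(r.close_job())"
```

```text
the job is handed in; nothing more can be done
None
```

The grip stands upright and the slide is clamped at an estimated 85–100 N, judged from the crank forces. The arm is clear and the job is handed in; my first setting was too tight (perhaps about 150 N, against the 165 N limit), so I backed off and re-cranked.

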